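# Unmould a raised pie from a mould with a seized hinge pin

### The job

Unmould the pie. First work the stuck pin up out of the corner of the mould, twisting it back and forth as you pull so that the mould is neither lifted, tipped, jerked nor dragged about, and press it upright, all the way down, into the spring clip on the end of the mould. Then swing the mould's long side wide open, ease the pie sideways out from under the rim, and set it upright near the middle of the cutting board, lengthwise along it, without disturbing the other things.

Things in the scene. Friction and masses are not known exactly. Their poses are not given: they have to be found in the camera images.
- mould: Loose steel pie mould, about 2.3 kg with pie and gate. Origin on the worktop under the middle of the cavity; x lengthwise, y across, z up. Base plate 6 mm thick, x -115 to 81, y -60 to 50 mm. Cavity 140 x 70 mm, 4 mm walls, rim 56 mm above the worktop; the long side at y = -37 is the gate. A bead inside the rim of gate and back wall (z 50 to 56) narrows the mouth to y -28.5 .. 28.5.
- pin: Dark steel hinge pin, 87 mm long, 90 g. Origin at the centre of its lower tip, z up along it. Shank 14 mm diameter, 48 mm long, tip chamfered; then a collar 23 mm across, 5 mm thick; then an upright flat loop head, 34 mm wide (x), 10 mm thick (y), 51 to 87 mm above the tip. Pinch the head across its thickness (y), near the top, from above.
- pin_bore (a point): Centre of the top knuckle's mouth, 56 mm above the worktop, at mould x -87, y -37; frame as the mould's. The pin starts with its collar on it and its tip 48 mm below; crust grips its first 12 mm of lift. A straight pull needs about 20 N, but some 12 N tips the mould. While being turned (0.15 Nm) it yields to far less: raise it up to 2 mm per radian turned. Above 12 mm it is loose.
- clip (a point): On the base plate (6 mm above the worktop) under the middle of the spring clip, mould x -98, y 12; frame as the mould's. Two spring jaws, 34 to 48 mm above the worktop, open to mould -x; their lips are 7 mm out and 10 mm apart. Push the pin in along mould +x from 20 mm out, held upright, tip just above the plate; the lips part at 5 to 10 N and close behind it, leaving 1 to 3 mm of play.
- gate (a joint): Angle of the mould's hinged long side (gate): 0 closed, growing as it swings outward to the mould's -y side, anticlockwise seen from above; end stop 1.8 rad. Free once the pin is out; it turns lightly and stays where it is left.
- gate_handle (a point): On the axis of the gate's upright round handle post, 50 mm above the worktop. Post 11 mm diameter, top 67 mm above the worktop, its axis 38 mm off the gate's face, joined to it only by a stem at 20 mm height. It swings with the gate, 117 mm from the hinge axis. Pinch it from above at any yaw, fingertips not lower than 28 mm.
- gate_hinge (a point): On the gate's upright hinge axis, 50 mm above the worktop, at mould x 86, y -37.
- pie: Rigid golden-brown raised pie, 0.36 to 0.54 kg, 132 x 66 x 90 mm. Origin at the centre of its underside, x lengthwise, z up; stands on the base plate. Foot 66 mm wide to 40 mm height, waist 50 mm, crown 128 x 60 mm from 52 to 84 mm height, proud of the rim: pinch it across the 60 mm. Beads hold the foot down: gate open, slide it 8 mm or more to mould -y before lifting.
- board_top (a point): Middle of the cutting board's upper face, 10 mm above the worktop; x lengthwise, z up.
- board: White plastic cutting board with a dark end, 231 x 146 mm, lying flat, fixed, upper face 10 mm above the worktop. Origin on the worktop under its middle, x lengthwise.
- timer: bystander: round kitchen timer, 58 mm wide, 41 mm high; leave alone
- capsule: bystander: coffee capsule, 51 mm wide, 43 mm high; leave alone
- mug: bystander: white mug, 83 x 119 x 70 mm; leave alone
- pepper_mill: bystander: turned wooden pepper mill, 58 mm wide, 150 mm high; leave alone
- salt_shaker: bystander: glass salt shaker, 44 mm wide, 90 mm high; leave alone
- spice_jar: bystander: glass spice jar with a dark cap, 41 mm wide, 105 mm high; leave alone
- scissors: bystander: scissors lying flat, 199 mm long; leave alone

How it is judged:
By the outcome, as a careful person would: the job done as asked, in the order asked, and still so for the second after the job is handed in, with the robot touching nothing.
It also fails if it takes over 72 s, if anything falls off the work surface, if the arm or the gripper's body presses on something with over 40 N, if the wrist force passes 120 N, or if a joint passes its speed limit or range.

### The arm

A 6-joint arm with a two-finger parallel gripper is mounted at the origin on a cart in front of the work surface, level with it; the furniture and walls round the work are solid. World frame = base frame: x ahead of the robot, y to its left, z up, the work surface at z = 0. Lengths are in m, angles in rad, forces in N, time in s.
With the tool pointing down it reaches from about 0.35 to 0.925 m from the base axis. Payload 6.4 kg.
Tool frame: the origin (TCP) lies midway between the tips of the shut fingers; the grasp point (between the pads) lies 19 mm behind it; z points along the fingers, y is the line along which they close (so a half turn about z gives the same grasp; the last joint's range is limited). The gripper opens to 85 mm and grips with 20 to 120 N. Pads are 22 mm wide; open, the fingers measure 114 mm over their backs; the gripper's body (76 mm by 85 mm) begins 54 mm behind the grasp point. The pads swing forward as they close: fully open they stand 13 mm farther back than shut.
Start: joints at [0.98, 0.245, 1.558, -0, 1.339, -0.174], TCP at [0.263, 0.594, 0.231] pointing down, gripper open.
Joint ranges: [-3.13, 3.13], [-1.02, 2.26], [0.13, 2.54], [-0.95, 4.09], [0.21, 2.88], [-2.74, 2.74]. Speed limits (rad/s): [2.57, 2.57, 3.14, 3.14, 3.14, 3.14].

### API

Orientations are given as a 3x3 rotation matrix whose columns are the frame's x, y, z axes.
In Python, from station import manip, ik, status, cams, ticket gives the robot as it stands. Calls block until the motion is done:
- manip.move_to(position, orientation): joint-space move of the TCP to a pose.
- manip.movel(position, feed=0.15, ori=None, until_force=None): straight line of the TCP; ori=None keeps the orientation; feed is the mean speed in m/s. With until_force (N) it stops when the force on the tool has changed by that much, and returns True; else False.
- manip.movej(angles): joint-space move.
- manip.gripper_to(opening, squeeze=None): opening from 0.0 (shut) to 1.0 (fully open); squeeze is the grip in N (None keeps the last); returns when the fingers have stopped.
- manip.pause(seconds).
- ik(position, orientation): joint angles nearest the present ones, or None.
- status.sense(): the state.
- cams.snapshot(name): name is "side" or "top" or "wrist"; returns (picture, depth): 420x560x3 uint8, red, green, blue; 420x560 float32, m along the optical axis (not along the pixel's ray), 0 where there is no reading.
- cams.get_calibration(name): a dict with "vfov" (degrees; the focal length in pixels is half the picture's height over the tangent of half this angle, whatever the lens; pixels are square), "cx", "cy" (the principal point, pixels), "R" (3x3) and "t" (3): a world point X has camera coordinates R X + t; the wrist camera has in their place "mount" (4x4, takes a point from camera to tool coordinates, whose origin is the TCP and whose axes are the flange's). Camera axes: x right, y down, z forward; pixel columns grow to the right and rows downward; lengths in m; the calibration is good to about 2 mm. A picture is of the moment at which its call begins: read the wrist's pose just before it. get_calibration takes no time and is no camera call.
A pose or a line that the arm cannot do raises manip.Unreachable and nothing moves.
- ticket.sign_off(): hands the job in; it is judged then, once.
The state is a dict: "time_s": time; "joint_positions": joint angles; "joint_velocities": joint speeds; "joint_efforts": joint torques, N m; "tool_pos": TCP position; "ee_rot": TCP orientation; "ft_force": force on the tool from outside, world axes, zero at the start; "wrist_torque": the same for the moment, N m; "grip_width": opening from 0.0 (shut) to 1.0 (fully open); "grasp_force": force on a finger pad.
Only numpy, scipy, OpenCV 4.12 (cv2) and the standard library are available. Lean on these libraries where they do the work, as an engineer would, in place of code of your own. Each camera call takes 0.05 s, during which the arm holds its last target. There are 200 camera calls.

## Working session

There is one attempt and no reset: what is moved stays moved. The work goes in short steps, each a Python script; the robot and the scene stay as the last script left them, time stands still between calls to the robot, and variables do not carry over. Pictures are saved under pics/ and viewed, at most 10 in all, crops included, and the job is handed in when it is done.

```bash
mkdir -p pics; ls
python3 - <<'E'
from station import manip, ik, status, cams, ticket
import cv2,numpy as np
ims=[]
for n in ("top","side"):
    p,d=cams.snapshot(n); np.savez(f"pics/{n}0.npz",p=p,d=d)
    cv2.imwrite(f"pics/{n}0.png",cv2.cvtColor(p,cv2.COLOR_RGB2BGR))
    c=cams.get_calibration(n); print(n,c)
print(cams.get_calibration("wrist"))
s=status.sense(); print(s)
E
```

```text
pics
top {'vfov': 57.854230731979364, 'cx': 284.30494465591823, 'cy': 210.92242045037776, 'R': array([[-0.02871348, -0.99957322, -0.00537647],
       [-0.99241974,  0.02915014, -0.11938727],
       [ 0.11949304,  0.00190769, -0.99283321]]), 't': array([0.05110059, 0.53375865, 1.32017713])}
side {'vfov': 49.13810865804434, 'cx': 289.0908995937803, 'cy': 211.10252894627553, 'R': array([[ 0.93255691, -0.36091887,  0.0086707 ],
       [-0.2237903 , -0.59675108, -0.77058812],
       [ 0.28329405,  0.71667686, -0.63727448]]), 't': array([-0.51432341,  0.17698871,  1.14814253])}
{'vfov': 60.439690448777384, 'cx': 272.5553318896157, 'cy': 205.84870039288828, 'mount': array([[ 2.74874836e-04, -9.49456512e-01, -3.13898481e-01,
         8.01526263e-02],
       [ 9.99999960e-01,  2.40866770e-04,  1.47124962e-04,
        -4.83261859e-04],
       [-6.40810403e-05, -3.13898509e-01,  9.49456540e-01,
        -1.41939855e-01],
       [ 0.00000000e+00,  0.00000000e+00,  0.00000000e+00,
         1.00000000e+00]])}
{'time_s': 0.1, 'joint_positions': array([ 9.79902178e-01,  2.45760768e-01,  1.55891819e+00,  1.99947507e-05,
        1.33872961e+00, -1.74141627e-01]), 'joint_velocities': array([-0.00162277, -0.00234565, -0.00116944, -0.00059222,  0.00313813,
       -0.00045628]), 'joint_efforts': array([ 8.44172409e-04, -4.30670750e+01, -3.27128720e+01, -5.50037294e-05,
        2.82120563e-03, -7.63649496e-06]), 'tool_pos': array([0.26283661, 0.59392118, 0.23026594]), 'ee_rot': array([[-9.14406276e-01,  4.04796376e-01, -1.02781013e-03],
       [ 4.04797543e-01,  9.14405111e-01, -1.49716960e-03],
       [ 3.33786012e-04, -1.78507629e-03, -9.99998351e-01]]), 'ft_force': array([-0.34697595, -0.39989186, -0.27817657]), 'wrist_torque': array([-0.00624675,  0.02421982, -0.02626294]), 'grasp_force': 0.0, 'grip_width': 1.000510864935016}
```

View pics/top0.png

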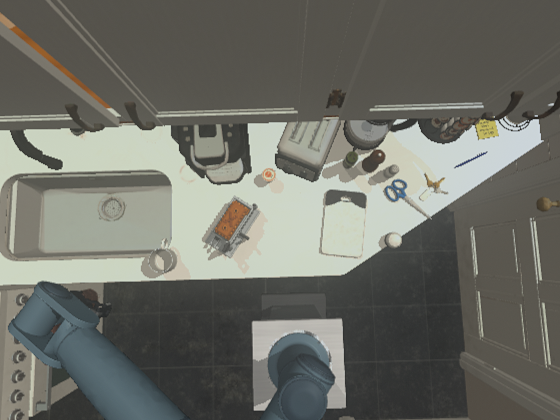

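View pics/side0.png

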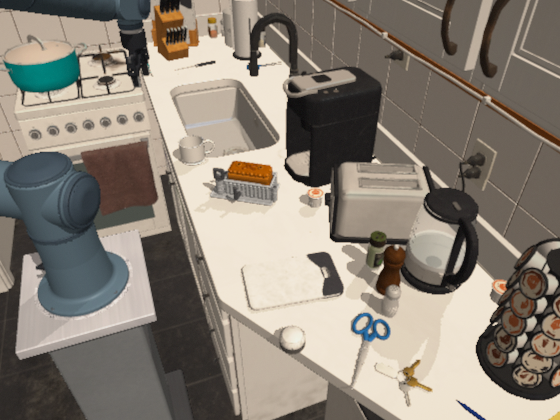

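The top view shows the mould near px (235,225), the mug at (162,258) and the board at (343,225) with its dark end up. Next I'll look at the mould close up with the wrist camera.

```bash
cat > h.py <<'E'
from station import manip, ik, status, cams, ticket
import cv2,numpy as np
def R(yaw): c,s=np.cos(yaw),np.sin(yaw); return np.array([[c,s,0],[s,-c,0],[0,0,-1.]])
def shot(n,f):
    s=status.sense(); p,d=cams.snapshot(n); c=cams.get_calibration(n)
    if n=="wrist":
        T=np.eye(4);T[:3,:3]=s["ee_rot"];T[:3,3]=s["tool_pos"];T=T@c["mount"]
    else:
        T=np.eye(4);T[:3,:3]=c["R"].T;T[:3,3]=-c["R"].T@c["t"]
    np.savez(f"pics/{f}.npz",p=p,d=d,T=T,c=[c["vfov"],c["cx"],c["cy"]])
    return p
def cloud(f):
    z=np.load(f"pics/{f}.npz"); d=z["d"]; T=z["T"]; v,cx,cy=z["c"]; F=210/np.tan(np.radians(v)/2)
    u,w=np.meshgrid(np.arange(560),np.arange(420))
    P=np.stack([(u-cx)/F*d,(w-cy)/F*d,d],-1)@T[:3,:3].T+T[:3,3]
    P[d==0]=np.nan
    return z["p"],P
def proj(f,X):
    z=np.load(f"pics/{f}.npz"); T=np.linalg.inv(z["T"]); v,cx,cy=z["c"]; F=210/np.tan(np.radians(v)/2)
    C=np.atleast_2d(X)@T[:3,:3].T+T[:3,3]; return np.c_[C[:,0]/C[:,2]*F+cx,C[:,1]/C[:,2]*F+cy]
def save(f,p,s=1): cv2.imwrite(f"pics/{f}.png",cv2.cvtColor(cv2.resize(p,None,fx=s,fy=s),cv2.COLOR_RGB2BGR))
E
python3 - <<'E'
from h import *
manip.move_to([0.52,0.21,0.25],R(np.pi))
s=status.sense();print(s["time_s"],s["joint_positions"],s["tool_pos"])
save("w1",shot("wrist","w1"),1.4)
shot("top","top1")
p,P=cloud("top1")
# board
m=(abs(P[...,2]-0.010)<0.006)&(P[...,1]<0)&(P[...,1]>-0.35)&(P[...,0]<.65)&(P[...,0]>.3)
n,l,st,_=cv2.connectedComponentsWithStats(m.astype(np.uint8))
k=1+np.argmax(st[1:,4]); q=P[l==k]; print(st[k],cv2.minAreaRect((q[:,:2]*1000).astype(np.float32)),np.median(q[:,2]), np.nanmedian(P[220:260,270:310,2]))
E
```

```text
1.7917 [ 1.82726997e-01  2.11695772e-02  1.77021228e+00  2.24825805e-04
  1.35028931e+00 -1.38886440e+00] [0.51978205 0.21061264 0.24995599]
[ 320  188   47   71 2511] ((487.3086242675781, -177.181396484375), (155.44244384765625, 249.8523406982422), 82.34919738769531) 0.01054978468095813 0.0009184303447262732
```

View pics/w1.png

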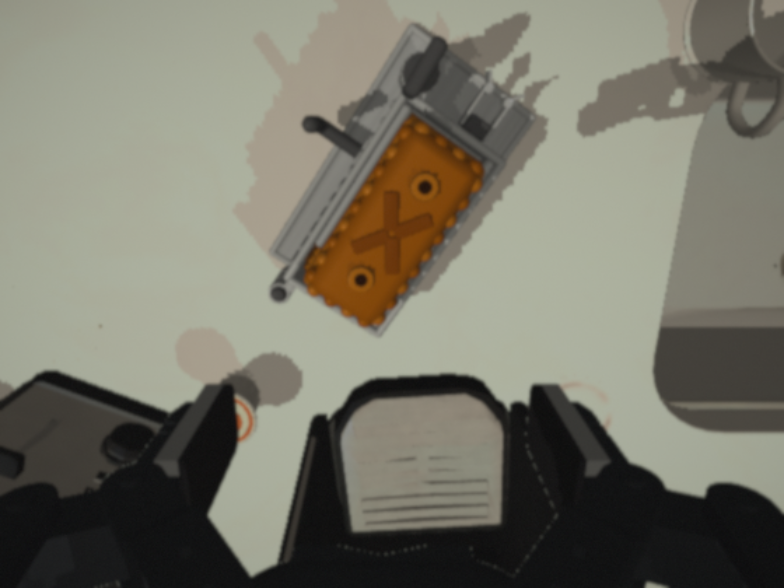

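```bash
cat > fit.py <<'E'
from h import *
from scipy.optimize import differential_evolution
def hm(x,y):
    h=np.where((x>-115)&(x<81)&(y>-60)&(y<50),6.,0.)
    h=np.where((abs(x)<74)&(abs(y)<39),56.,h)
    h=np.where((abs(x)<65)&(abs(y)<31),86.,h)
    return h
def loc(P,x,y,a): c,s=np.cos(a),np.sin(a); d=P[:,:2]*1000-[x,y]; return d[:,0]*c+d[:,1]*s,-d[:,0]*s+d[:,1]*c
def fit(f,guess,off=(0,0,0)):
    p,P=cloud(f); Q=P.reshape(-1,3); Q=Q[np.isfinite(Q[:,2])&(np.hypot(Q[:,0]*1000-guess[0],Q[:,1]*1000-guess[1])<150)&(Q[:,2]<.12)]
    cost=lambda v: np.minimum(abs(Q[:,2]*1000-hm(*loc(Q,*v))),6).mean()
    r=differential_evolution(cost,[(guess[0]-40,guess[0]+40),(guess[1]-40,guess[1]+40),(guess[2]-.3,guess[2]+.3)],seed=1,tol=1e-6)
    return r.x,r.fun,Q
def W(v,x,y,z): c,s=np.cos(v[2]),np.sin(v[2]); return np.array([v[0]+x*c-y*s,v[1]+x*s+y*c,z])/1000
E
python3 - <<'E'
from fit import *
p,P=cloud("w1")
c=P[int(232/1.4),int(392/1.4)]*1000; print(c)
v,fun,Q=fit("w1",[c[0],c[1],-.55]); print(v,fun)
x,y=loc(Q,*v); z=Q[:,2]*1000
for nm,m in (("pin",(z>64)&(x<-72)&(y<0)),("handle",(z>60)&(y<-48)&(x>-60)),("hinge",(z>40)&(x>78)),("clip",(z>30)&(z<52)&(x<-80)&(y>-10)),("pie",(z>75)&(abs(x)<68)&(abs(y)<33))):
    q=np.c_[x,y][m].astype(np.float32); print(nm,m.sum(),q.mean(0) if m.sum() else 0,q.min(0),q.max(0),np.percentile(z[m],[5,50,95]),cv2.minAreaRect(q))
print("table z",np.median(z[(z<4)]))
img=p.copy(); img=cv2.resize(img,None,fx=2,fy=2)
def L(pts,col):
    q=proj("w1",np.array([W(v,*t) for t in pts]))*2; cv2.polylines(img,[q.astype(np.int32)],True,col,1)
L([(-115,-60,6),(81,-60,6),(81,50,6),(-115,50,6)],(255,0,0))
L([(-74,-39,56),(74,-39,56),(74,39,56),(-74,39,56)],(0,255,0))
t=np.linspace(0,6.28,30)
for cx,cy,r,h in ((-87,-37,11.5,56),(86,-37,5,50),(-98,12,7,41),(86-111,-75,5.5,67)): L([(cx+r*np.cos(a),cy+r*np.sin(a),h) for a in t],(0,0,255))
L([(-104,-42,87),(-70,-42,87),(-70,-32,87),(-104,-32,87)],(255,255,0))
save("ov1",img[0:480,300:820],1.2)
E
```

```text
[502.31457553 216.31553412  91.39445777]
[501.92990774 215.84645146  -0.59793934] 1.984234482420419
pin 550 [-86.989136 -36.78557 ] [-102.41479   -42.097836] [-72.05552  -31.448046] [91.11204693 93.6548701  95.17412839] ((-87.18370056152344, -36.74150466918945), (30.539575576782227, 9.897858619689941), 1.9712079763412476)
handle 131 [-22.550076 -75.86628 ] [-27.605335 -81.35285 ] [-16.977427 -70.88217 ] [62.25995211 65.09225241 67.18733303] ((-22.440521240234375, -76.03378295898438), (10.003997802734375, 10.397747993469238), 75.38871002197266)
hinge 270 [ 89.19313  -21.563648] [ 78.22154  -43.504425] [128.71886 106.98665] [40.23289418 55.44447286 59.17778632] ((104.58348846435547, 30.052093505859375), (151.1538543701172, 28.81014633178711), 78.7078628540039)
clip 532 [-94.6087    11.249803] [-113.58631    -2.283726] [-80.00008   25.824678] [35.98741832 46.91698717 48.5913852 ] ((-96.67058563232422, 11.987364768981934), (33.4765625, 28.109355926513672), 0.7897863984107971)
pie 9475 [-3.245849   -0.92331034] [-62.95268  -29.760878] [64.999084 30.817213] [84.62083715 90.71678744 94.23554826] ((0.9816055297851562, 0.6870746612548828), (127.8471908569336, 60.39897537231445), 0.2717278301715851)
table z -0.9493239797234709
```

View pics/ov1.png

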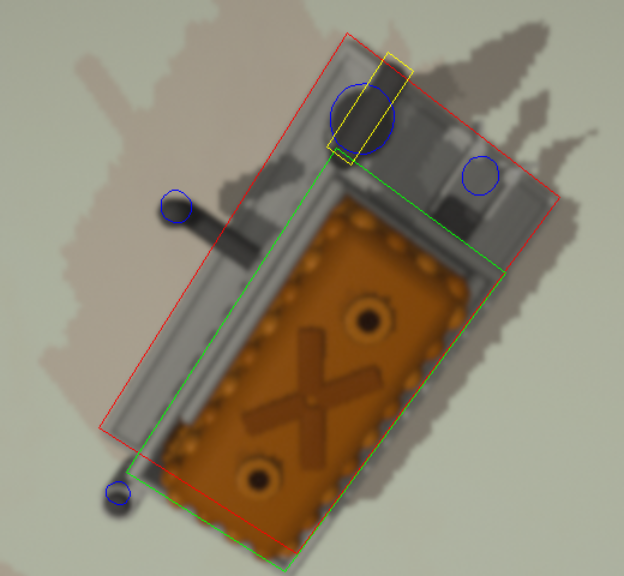

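The overlay fits within about 2 mm: pin at crop px (370,110), clip at (480,180), handle at (175,205) and hinge at (118,500). The landmarks suggest a shift of about 1.8 mm along mould +x. I'll refine that, then check it from hover above the pin.

Run:
```python
from fit import *
v=np.array([501.93,215.85,-.598])
p,P=cloud("w1"); Q=P.reshape(-1,3); Q=Q[np.isfinite(Q[:,2])]
x,y=loc(Q,*v); z=Q[:,2]*1000
m=(z>88)&(z<99)&(x<-66.5)&(x>-110)&(abs(y+37)<9); q=np.c_[x,y][m]; print(q.min(0),q.max(0),cv2.minAreaRect(q.astype(np.float32)))
g=W(v,-85.5,-37,150); print(g)
manip.gripper_to(0.4)
manip.move_to(g,R(v[2]+np.pi))
s=status.sense(); print(s["time_s"],s["joint_positions"],s["ft_force"])
shot("wrist","w2")
p,P=cloud("w2"); Q=P.reshape(-1,3); Q=Q[np.isfinite(Q[:,2])]
x,y=loc(Q,*v); z=Q[:,2]*1000
m=(z>88)&(z<99)&(x<-66.5)&(x>-110)&(abs(y+37)<9); q=np.c_[x,y][m]; print(q.min(0),q.max(0),cv2.minAreaRect(q.astype(np.float32)))
m=(z>30)&(z<52)&(x<-78)&(x>-125)&(y>-10)&(y<35); q=np.c_[x,y,z][m]; print(q.min(0),q.max(0))
m=(z>52)&(z<60)&(x<-64)&(x>-80)&(y>-35)&(y<35); q=np.c_[x,y,z][m]; print(q.min(0),q.max(0))
save("w2",p,1)
```

```text
[-102.41055544  -42.10682303] [-68.66493759 -31.45565731] ((-85.55818939208984, -36.68357849121094), (33.78633117675781, 9.896889686584473), 2.0202434062957764)
[0.41043674 0.23340656 0.15      ]
3.1417 [ 2.76069357e-01 -8.76914275e-02  2.06641801e+00 -1.54506638e-04
  1.16058582e+00 -6.98082366e-01] [ 0.7482557  -0.00625526  0.3138498 ]
[-103.00764225  -41.61150723] [-69.9988661  -31.27360632] ((-86.43601989746094, -36.56180953979492), (33.098575592041016, 9.990034103393555), 2.0379068851470947)
[-113.97859348   -2.02397424   32.02491932] [-78.03729712  25.81289727  50.07232086]
[-79.92926598 -30.5571293   52.17267273] [-64.06400632  34.9663594   59.86122573]
```

View pics/w2.png

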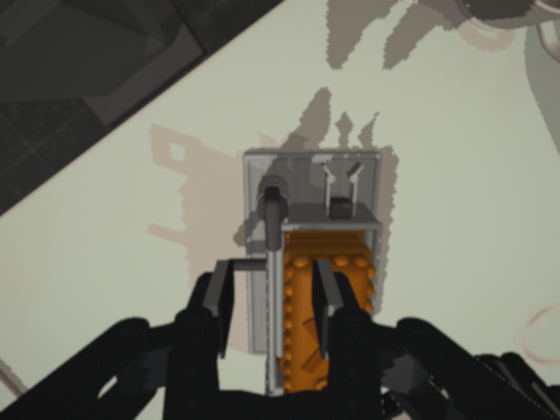

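The wrist view shows the pin head at px (272,200), the clip at (340,190), and the mould square to the gripper. The pin head is turned 2° from the mould. Now I'll grip it and twist it out.

Run:
```python
from fit import *
v=np.array([501.93,215.85,-.598])
y0=-.563+np.pi
g=W(v,-86.0,-36.6,67)
def log(t):
    s=status.sense(); print(t,round(s["time_s"],2),s["ft_force"].round(1),s["wrist_torque"].round(2),round(s["grip_width"],3),round(s["grasp_force"],1),(s["tool_pos"]*1000).round(1)); return s
log("hover")
manip.movel(g,0.12,R(y0)); log("down")
manip.gripper_to(0.0,60); s=log("grip"); f0=s["ft_force"]
rise=0;cur=0
for k,a in enumerate([.5,-.5]*5+[0]):
    d=abs(a-cur); r=d*1.5; rise+=r; cur=a
    manip.movel(g+[0,0,rise/1000],r/1000/(d*0.8),R(y0+a)); s=log(f"{a} {rise:.1f}")
    if np.abs(s["ft_force"]-f0).max()>9: print("STOP"); break
```

```text
hover 3.19 [ 0.5 -0.1  0.9] [ 0.03 -0.01  0.03] 0.399 0.0 [412.4 233.6 151.7]
down 4.03 [-0.4  0.  -0.1] [0.03 0.03 0.03] 0.398 0.0 [411.1 234.2  67.8]
grip 4.37 [-0.9 -0.5  5.7] [-0.26  0.2   0.  ] 0.103 59.1 [411.1 234.2  68.1]
0.5 0.8 5.02 [2.  0.5 2. ] [ 0.08 -0.37 -0.03] 0.101 58.7 [410.8 234.2  68.1]
-0.5 2.2 6.17 [ 5.7  0.6 -8.2] [ 0.16 -1.16  0.02] 0.106 58.4 [410.4 234.   68.7]
STOP
```

```bash
cat > tw.py <<'E'
from fit import *
v=np.array([501.93,215.85,-.598])
y0=-.563+np.pi
g=W(v,-86.0,-36.6,67)
def log(t):
    s=status.sense(); R_=s["ee_rot"]; print(t,round(s["time_s"],2),s["ft_force"].round(1),s["wrist_torque"].round(2),round(s["grip_width"],3),(s["tool_pos"]*1000).round(1),"yaw",round(np.arctan2(R_[1,0],R_[0,0])-y0,3),"tilt",R_[:2,2].round(3)); return s
E
python3 - <<'E'
from tw import *
print((g*1000).round(1)); log("now")
manip.movel(g+[0,0,.00225+.0002],.0002/.8,R(y0+.5)); log("+.5")
manip.movel(g+[0,0,.00225+.0004],.0002/.8,R(y0-.5)); log("-.5")
shot("top","top2"); shot("side","side2")
E
```

```text
[410.2 234.   67. ]
now 6.17 [ 5.7  0.6 -8.2] [ 0.16 -1.16  0.02] 0.106 [410.4 234.   68.7] yaw -0.5 tilt [0.001 0.   ]
+.5 7.32 [ 5.3  0.8 -5.7] [ 0.2  -1.15 -0.14] 0.106 [410.5 234.1  69.4] yaw 0.499 tilt [0.001 0.   ]
-.5 8.47 [ 4.1 -0.1 -2. ] [-0.04 -1.01  0.06] 0.107 [410.5 234.   69.8] yaw -0.499 tilt [ 0.001 -0.   ]
```

Run:
```python
from tw import *
gx=g+[.0005,0,0]; z=.06965; a=-.5
s=log("now")
for k in range(14):
    a=-a
    fz=s["ft_force"][2]; r=np.clip(1.5*(1-(-fz-2)/8),0.3,1.6)
    z=z+r/1000
    manip.movel([gx[0],gx[1],z],r/1000/.75,R(y0+a)); s=log(f"{a} {z*1000:.2f}")
    f=s["ft_force"]; gx=gx+[np.clip(f[0],-4,4)*5e-5,np.clip(f[1],-4,4)*5e-5,0]
    if s["tool_pos"][2]>.0682+.0128: break
    if f[2]<-10.5 or abs(f[:2]).max()>9: print("STOP");break
```

```text
now 8.57 [ 3.8  0.2 -2.5] [-0.04 -0.95  0.07] 0.108 [410.5 234.   69.8] yaw -0.499 tilt [ 0.001 -0.   ]
0.5 71.05 9.72 [ 5.6  0.3 -4.7] [ 0.15 -1.2  -0.12] 0.105 [410.5 234.   70.6] yaw 0.5 tilt [-0.  0.]
-0.5 72.03 10.87 [ 5.1  0.8 -6.6] [ 0.16 -1.13  0.05] 0.104 [410.5 233.9  71.4] yaw -0.499 tilt [-0.001 -0.   ]
0.5 72.68 12.02 [ 3.8  0.3 -7.3] [ 0.2  -0.88 -0.03] 0.104 [410.7 234.   72.3] yaw 0.5 tilt [-0.001 -0.   ]
-0.5 73.18 13.17 [ 3.   1.  -4.8] [ 0.1  -0.39  0.06] 0.103 [410.9 234.   73. ] yaw -0.499 tilt [-0.001 -0.   ]
0.5 74.16 14.32 [ 0.7  0.1 -6.6] [ 0.11 -0.34 -0.09] 0.105 [411.  234.   73.7] yaw 0.499 tilt [-0.001 -0.   ]
-0.5 74.79 15.47 [ 1.  -0.3 -6.8] [-0.01 -0.07  0.04] 0.106 [411.2 234.   74.6] yaw -0.499 tilt [-0.001 -0.   ]
0.5 75.38 16.62 [-1.  -1.1 -4.1] [-0.15  0.31 -0.06] 0.103 [411.2 234.   75.3] yaw 0.499 tilt [-0.001 -0.   ]
-0.5 76.49 17.77 [ 0.8 -0.4 -7.8] [-0.03 -0.01  0.06] 0.104 [411.3 234.   76.1] yaw -0.499 tilt [-0. -0.]
0.5 76.90 18.92 [-3.1 -0.5 -4.9] [-0.21  0.54 -0.04] 0.101 [411.4 234.   77. ] yaw 0.499 tilt [-0. -0.]
-0.5 77.86 20.07 [-2.2  0.4 -5.3] [-0.01  0.28  0.02] 0.108 [411.4 234.1  77.9] yaw -0.499 tilt [0. 0.]
0.5 78.75 21.22 [-3.8  0.6  1.5] [0.04 0.91 0.04] 0.107 [411.5 234.2  79.2] yaw 0.499 tilt [0. 0.]
-0.5 80.35 22.37 [-0.8  1.  -1.1] [ 0.2   0.5  -0.01] 0.098 [411.4 234.2  80.5] yaw -0.499 tilt [0.001 0.   ]
0.5 81.95 23.52 [ 0.1 -0.4 -0.9] [ 0.03  0.03 -0.01] 0.108 [411.6 234.2  82.3] yaw 0.499 tilt [0.001 0.   ]
```

Run:
```python
from tw import *
s=status.sense(); p0=s["tool_pos"]
manip.movel([p0[0],p0[1],p0[2]+.002],.004,R(y0))
manip.movel([p0[0],p0[1],.126],.07); log("up")
t=W(v,-119,12.3,126)
manip.movel(t,.12,R(v[2]+np.pi)); log("hover")
p=shot("wrist","w3"); save("w3",p)
p,P=cloud("w3"); Q=P.reshape(-1,3); Q=Q[np.isfinite(Q[:,2])]
x,y=loc(Q,*v); z=Q[:,2]*1000
def st(n,m): q=np.c_[x,y,z][m]; print(n,m.sum(),np.percentile(q,[1,50,99],axis=0).round(1).tolist()) if m.sum() else print(n,0)
st("jaws",(z>40)&(z<52)&(x<-84)&(x>-125)&(y>-10)&(y<35))
st("plate",(z>3)&(z<9)&(x<-84)&(x>-130)&(y>-75)&(y<70))
st("rimend",(z>52)&(z<60)&(x<-66)&(x>-80)&(y>-30)&(y<45))
v2,fun,_=fit("w3",v); print(v2,fun)
v2,fun,_=fit("w2",v); print(v2,fun)
```

```text
up 25.01 [-0.6  0.6 -0.5] [ 0.01  0.01 -0.03] 0.103 [411.4 234.1 125.8] yaw -0.0 tilt [-0. -0.]
hover 25.65 [-0.3 -0.2 -1.3] [-0.01  0.   -0.04] 0.103 [410.2 292.7 125.5] yaw -0.035 tilt [-0.001 -0.001]
jaws 248 [[-113.8, -1.5, 40.3], [-108.5, 21.0, 46.8], [-96.7, 26.3, 48.6]]
plate 4348 [[-115.2, -59.3, 3.6], [-103.4, -8.0, 5.5], [-84.5, 50.2, 7.6]]
rimend 178 [[-79.6, -29.9, 52.7], [-73.4, -26.3, 56.3], [-68.8, -19.8, 58.4]]
[502.06709286 214.7721684   -0.61255137] 1.602930331094978
[502.0091817  216.53013617  -0.59599458] 1.8969659816748663
```

View pics/w3.png

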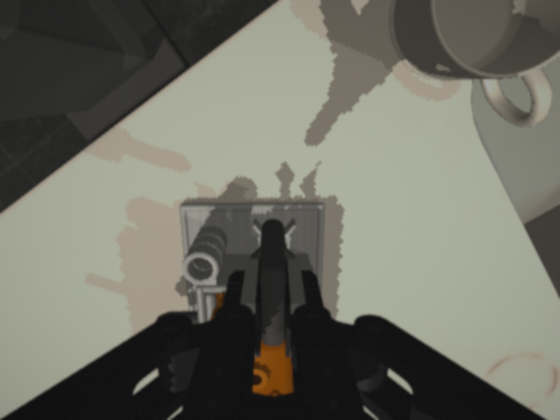

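The view shows the pin held over the clip (lips near px (275,235)). The mould is still square at its original place and the knuckle at (200,265) is empty. Next I'll press the pin into the clip.

Run:
```python
from tw import *
o=R(v[2]+np.pi)
manip.movel(W(v,-123,12.3,126),.08,o)
print(manip.movel(W(v,-123,12.3,72),.12,o,until_force=6)); log("low1")
print(manip.movel(W(v,-123,12.3,67.6),.03,o,until_force=4)); s=log("low")
for xx in (-112,-106,-102,-98.5,-97):
    manip.movel(W(v,xx,12.3,67.8),.03,o); s=log(xx)
    x,y=loc(s["tool_pos"][None],*v); print("   at",x.round(1),y.round(1))
    if np.linalg.norm(s["ft_force"])>22: break
```

```text
False
low1 26.55 [-0.3  0.2 -0.4] [ 0.06 -0.06  0.03] 0.105 [407.5 295.4  72.3] yaw -0.035 tilt [0. 0.]
False
low 26.85 [ 0.2  0.2 -0. ] [-0.03  0.01  0.03] 0.105 [407.4 295.4  67.9] yaw -0.035 tilt [0.001 0.   ]
-112 27.37 [ 0.5 -1.  -0.8] [-0.01 -0.    0.01] 0.103 [416.4 288.9  67.8] yaw -0.035 tilt [-0.  0.]
   at [-111.8] [12.3]
-106 27.72 [-2.5  2.3 -1. ] [ 0.45  0.52 -0.01] 0.105 [420.7 285.7  67.5] yaw -0.035 tilt [-0.001  0.   ]
   at [-106.4] [12.]
-102 28.0 [-0.1  0.2 -1.1] [-0.06  0.    0.03] 0.104 [425.4 283.1  68. ] yaw -0.035 tilt [ 0.002 -0.001]
   at [-101.1] [12.5]
-98.5 28.27 [ 0.7  0.1 -0.5] [-0.06 -0.2  -0.01] 0.111 [428.2 281.3  68.2] yaw -0.035 tilt [ 0.001 -0.   ]
   at [-97.8] [12.6]
-97 28.52 [-0.6  0.1 -0.8] [-0.02 -0.    0.02] 0.101 [428.7 280.6  67.8] yaw -0.035 tilt [-0. -0.]
   at [-97.] [12.3]
```

Run:
```python
from tw import *
o=R(v[2]+np.pi)
print(manip.movel(W(v,-97.3,12.3,62),.02,o,until_force=7)); log("pressed")
manip.gripper_to(0.35); log("open")
s=status.sense(); t=s["tool_pos"]
manip.movel([t[0],t[1],.125],.15)
manip.movel(W(v,-97,-25,200),.3)
log("hover"); p=shot("wrist","w4"); save("w4",p[100:400,120:460],2)
p,P=cloud("w4"); Q=P.reshape(-1,3); Q=Q[np.isfinite(Q[:,2])]
x,y=loc(Q,*v); z=Q[:,2]*1000
def st(n,m): q=np.c_[x,y,z][m]; print(n,m.sum(),np.percentile(q,[1,50,99],axis=0).round(1).tolist()) if m.sum() else print(n,0)
st("pin",(z>80)&(z<110)&(x<-68)&(x>-125)&(y>-10)&(y<35))
st("plate",(z>3)&(z<9)&(x<-84)&(x>-130)&(y>-75)&(y<70))
st("handle",(z>58)&(z<72)&(x<0)&(x>-50)&(y>-90)&(y<-60))
v2,fun,_=fit("w4",v); print(v2,fun)
```

```text
True
pressed 28.75 [-1.1 -0.7  4.6] [-0.1   0.09 -0.03] 0.105 [429.  280.9  66. ] yaw -0.035 tilt [0.001 0.   ]
open 29.08 [ 0.8 -1.1  0.1] [-0.03  0.04  0.01] 0.348 [428.  280.4  64.9] yaw -0.035 tilt [-0.001 -0.   ]
hover 30.06 [ 1.2 -0.8 -0.4] [-0.02  0.01 -0.02] 0.353 [407.5 249.5 199.8] yaw -0.036 tilt [-0.001 -0.   ]
pin 648 [[-113.8, 7.2, 81.5], [-98.9, 11.4, 91.6], [-81.6, 17.1, 93.4]]
plate 2945 [[-115.0, -59.7, 3.5], [-102.9, -8.3, 5.5], [-84.3, 50.1, 7.5]]
handle 37 [[-28.1, -80.6, 58.1], [-27.2, -76.2, 61.0], [-25.1, -72.8, 64.8]]
[502.19613335 216.01537138  -0.60234718] 1.9711654740310465
```

View pics/w4.png

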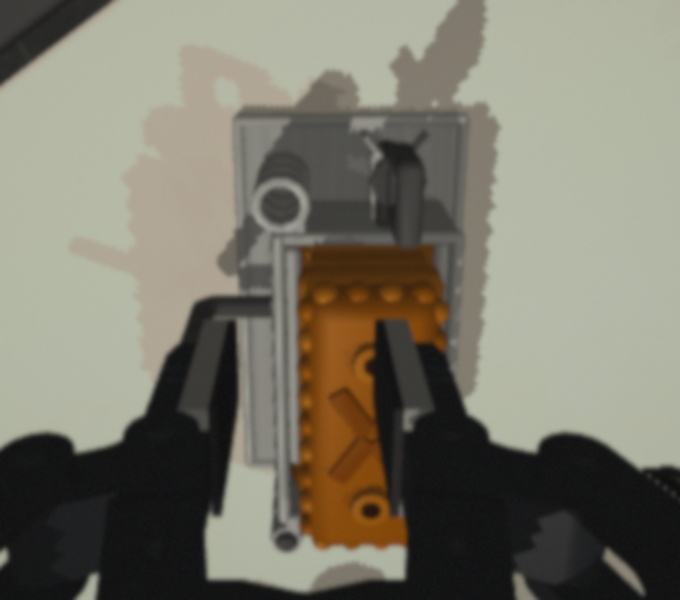

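The pin sits in the clip (px (400,170)), upright, with its top at 93 mm, so it is fully down, and the mould has not moved. Next is the gate. I'll refine the board fit offline in the same script.

Run:
```python
from tw import *
p,P=cloud("top1"); Q=P.reshape(-1,3); Q=Q[np.isfinite(Q[:,2])]
Q=Q[(Q[:,0]>.32)&(Q[:,0]<.66)&(Q[:,1]<-.04)&(Q[:,1]>-.32)&(Q[:,2]<.03)]
b=lambda u:np.abs(Q[:,2]*1000-np.where((abs(loc(Q,*u)[0])<115.5)&(abs(loc(Q,*u)[1])<73),10,0)).clip(0,8).mean()
r=differential_evolution(b,[(450,530),(-220,-130),(-.4,.2)],seed=1); print("board",r.x,r.fun)
H=np.array([87.5,-37]); r0=np.array([-110.5,-38.5])
def hp(th): c,s=np.cos(th),np.sin(th); return H+[r0[0]*c-r0[1]*s,r0[0]*s+r0[1]*c]
yw=v[2]+np.pi/2
manip.move_to(W(v,*hp(0),140),R(yw)); 
print(manip.movel(W(v,*hp(0),33),.15,until_force=8)); log("at handle")
manip.gripper_to(0,20); log("grip")
for th in np.linspace(0,1.68,13)[1:]:
    manip.movel(W(v,*hp(th),33),.09,R(yw+th)); s=status.sense()
    if np.linalg.norm(s["ft_force"])>15: print("force",th,s["ft_force"]); break
log("end"); manip.gripper_to(.35); manip.movel(W(v,*hp(th),140),.25); log("up")
```

```text
board [ 4.91071705e+02 -1.76657691e+02 -1.37436125e-01] 2.3930826563471026
False
at handle 32.23 [-0.4  0.2  0.3] [ 0.05  0.01 -0.  ] 0.35 [441.2 166.6  33.8] yaw -1.606 tilt [0.002 0.   ]
grip 32.52 [-2.9  0.7  6.3] [ 0.07  0.42 -0.01] 0.116 [441.1 166.6  34.1] yaw -1.606 tilt [0.001 0.   ]
end 36.52 [-0.6  3.5  9. ] [ 0.59 -0.06  0.  ] 0.121 [536.6  21.8  34. ] yaw 0.068 tilt [0.002 0.001]
up 37.42 [-1.1 -0.1 -0.3] [-0.04  0.01 -0.04] 0.352 [535.2  20.4 139.9] yaw 0.073 tilt [-0. -0.]
```

Run:
```python
from tw import *
manip.gripper_to(.9)
manip.move_to(W(v,40,-10,230),R(v[2]+np.pi)); log("h")
p=shot("wrist","w5"); save("w5",p)
v2,fun,_=fit("w5",v); print(v2,fun)
p,P=cloud("w5"); Q=P.reshape(-1,3); Q=Q[np.isfinite(Q[:,2])]
x,y=loc(Q,*v); z=Q[:,2]*1000
q=np.c_[x,y][(z>80)&(z<93)&(abs(x)<75)&(abs(y)<36)].astype(np.float32); print("pie",cv2.minAreaRect(q))
```

```text
h 38.72 [-0.6 -0.4 -1.3] [ 0.02  0.05 -0.06] 0.9 [529.  184.4 229.1] yaw -0.035 tilt [-0.001 -0.001]
[503.08124445 217.73645201  -0.59052954] 2.0804167367557937
pie ((1.2947311401367188, 0.8471641540527344), (127.16329956054688, 60.794429779052734), 0.29722359776496887)
```

View pics/w5.png

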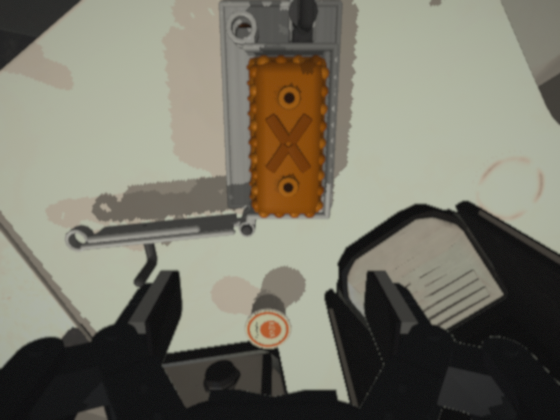

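The gate is open at about 95°, the mould is in place, and the pie is centred at about (1.3, 0.8) mm in the fitted mould frame. Now I'll grip the pie, slide it out and carry it to the board.

Run:
```python
from tw import *
o=R(v[2]+.005+np.pi)
manip.move_to(W(v,1.3,.8,140),o)
print(manip.movel(W(v,1.3,.8,56),.12,until_force=8)); log("down")
manip.gripper_to(0,45); log("grip")
for yy in (-4,-9,-14,-19):
    manip.movel(W(v,1.3,yy,56.5),.04); s=log(yy)
    if np.abs(s["ft_force"][:2]).max()>12 : print("STOP"); raise SystemExit
print(manip.movel(W(v,1.3,-19,70),.05,until_force=15)); s=log("lift")
```

```text
False
down 40.09 [ 0.4 -0.7 -0.2] [-0.03 -0.06 -0.08] 0.899 [504.5 215.9  57.1] yaw -0.03 tilt [0.002 0.   ]
grip 40.38 [-1.6 -2.1  7.1] [-0.2   0.21  0.  ] 0.696 [504.4 215.8  57.4] yaw -0.03 tilt [0.002 0.   ]
-4 40.65 [-0.   0.2  4.9] [ 0.19 -0.13  0.05] 0.694 [501.5 211.9  57.4] yaw -0.03 tilt [0.002 0.   ]
-9 40.92 [3.4 2.3 5.9] [ 0.4  -0.38 -0.  ] 0.691 [498.9 207.9  57.3] yaw -0.03 tilt [0.002 0.001]
-14 41.2 [2.7 1.4 7.4] [ 0.52 -0.5  -0.03] 0.693 [496.1 203.7  57.4] yaw -0.03 tilt [0.002 0.001]
-19 41.48 [1.8 2.7 6.3] [ 0.47 -0.4  -0.  ] 0.691 [493.3 199.6  57.4] yaw -0.03 tilt [0.002 0.001]
False
lift 41.89 [-0.4 -0.4 -5.4] [-0.05 -0.01 -0.02] 0.694 [491.5 199.1  69.4] yaw -0.03 tilt [-0.002 -0.001]
```

Run:
```python
from tw import *
s=status.sense(); t=s["tool_pos"]
manip.movel([t[0],t[1],.18],.2)
o=R(-.137+np.pi); c=[.490,-.1767]
manip.move_to([*c,.18],o); log("over")
shot("wrist","w6")
manip.movel([*c,.072],.12); 
print(manip.movel([*c,.056],.02,until_force=4)); log("set")
manip.gripper_to(.95); log("open")
manip.movel([*c,.20],.25); 
manip.move_to([.42,-.08,.28],R(np.pi)); log("away")
p=shot("wrist","w7"); q=shot("top","top7"); r=shot("side","side7")
save("end",np.hstack([p,r[100:]if 0 else r]),.71)
p,P=cloud("top7"); Q=P.reshape(-1,3); Q=Q[np.isfinite(Q[:,2])]
m=(Q[:,2]>.07)&(Q[:,2]<.115)&(np.hypot(Q[:,0]-.49,Q[:,1]+.177)<.1); print("pie",cv2.minAreaRect((Q[m,:2]*1000).astype(np.float32)),np.percentile(Q[m,2],[50,95]))
p,P=cloud("w7"); Q=P.reshape(-1,3); Q=Q[np.isfinite(Q[:,2])]
m=(Q[:,2]>.07)&(Q[:,2]<.115)&(np.hypot(Q[:,0]-.49,Q[:,1]+.177)<.1); print("pie w",m.sum(),cv2.minAreaRect((Q[m,:2]*1000).astype(np.float32)) if m.sum() else 0)
```

```text
over 43.99 [ 0.2  0.4 -5.1] [-0.02  0.05  0.04] 0.695 [ 489.9 -175.9  179.3] yaw 0.427 tilt [-0.001  0.001]
True
set 45.67 [ 0.  -1.   5.2] [ 0.19 -0.1   0.06] 0.692 [ 490.  -176.8   61.2] yaw 0.426 tilt [-0.  0.]
open 46.02 [ 1.6 -0.1 -0.7] [-0.06 -0.01  0.  ] 0.952 [ 488.3 -175.7   59.4] yaw 0.426 tilt [-0.003  0.002]
away 47.36 [ 0.6 -0.2 -0.7] [ 0.    0.05 -0.07] 0.95 [419.7 -80.  278.2] yaw 0.563 tilt [-0.002  0.001]
pie ((522.478759765625, -177.8747100830078), (58.88362503051758, 67.73949432373047), 83.60928344726562) [0.09534815 0.10100147]
pie w 6605 ((488.1091003417969, -177.3297119140625), (60.54396057128906, 127.61713409423828), 81.94781494140625)
```

View pics/end.png

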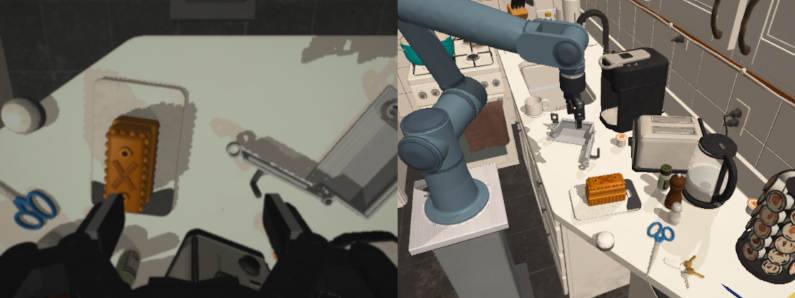

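The final view shows the pie upright on the board, with the gate open, the mould empty and the bystanders in place. I'll do one numeric check of the pie against the board and of the pin in its clip before signing off.

Run:
```python
from tw import *
p,P=cloud("w7"); Q=P.reshape(-1,3); Q=Q[np.isfinite(Q[:,2])]
Q=Q[(Q[:,0]>.32)&(Q[:,0]<.66)&(Q[:,1]<-.04)&(Q[:,1]>-.32)&(Q[:,2]<.03)]
b=lambda u:np.abs(Q[:,2]*1000-np.where((abs(loc(Q,*u)[0])<115.5)&(abs(loc(Q,*u)[1])<73),10,0)).clip(0,8).mean()
r=differential_evolution(b,[(450,530),(-220,-130),(-.4,.2)],seed=1); print("board",r.x,r.fun)
manip.move_to(W(v,-80,-25,230),R(v[2]+np.pi))
shot("wrist","w8"); p,P=cloud("w8"); Q=P.reshape(-1,3); Q=Q[np.isfinite(Q[:,2])]
x,y=loc(Q,*v); z=Q[:,2]*1000
def st(n,m): q=np.c_[x,y,z][m]; print(n,m.sum(),np.percentile(q,[1,50,99],axis=0).round(1).tolist()) if m.sum() else print(n,0)
st("pin",(z>80)&(z<110)&(x<-68)&(x>-125)&(y>-10)&(y<35))
st("plate",(z>3)&(z<9)&(x<-84)&(x>-130)&(y>-75)&(y<70))
log("")
```

```text
board [ 4.85387627e+02 -1.80072793e+02 -1.38270995e-01] 1.1154415587476354
pin 545 [[-113.6, 7.3, 83.3], [-98.4, 11.6, 91.6], [-81.2, 17.2, 93.6]]
plate 2517 [[-115.0, -59.6, 3.5], [-102.9, -9.1, 5.5], [-84.7, 50.3, 7.8]]
 48.79 [ 0.6 -0.8  0.2] [-0.05  0.01  0.01] 0.948 [422.3 239.4 230. ] yaw -0.036 tilt [ 0. -0.]
```

Pie is within 5 mm of the board's middle and aligned with it; the pin is seated and the mould has not moved.

```bash
python3 -c "
from station import ticket; print(ticket.sign_off())"
```

```text
the job is handed in; nothing more can be done
None
```

I've handed in the job at about 49 s: the pin is fully down in the clip, the gate is open about 95°, the mould is where it started, and the pie stands lengthwise within 5 mm of the board's middle with nothing else disturbed.

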